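# Show the chisel's edge to the inspection camera

## Robot

A 7-joint arm with a two-finger parallel gripper is mounted at the origin on a cart in front of the work surface, level with it; the furniture and walls round the work are solid. World frame = base frame: x ahead of the robot, y to its left, z up, the work surface at z = 0. Lengths are in m, angles in rad, forces in N, time in s.
With the tool pointing down it reaches from about 0.425 to 0.825 m from the base axis. Payload 3.6 kg.
Tool frame: the origin (TCP) lies on the centre line of the jaws, within the pads' length; the fingertips stand 8 mm ahead of it and the grasp point (between the pads) lies 11 mm behind it (arm.tip_reach is the distance from the TCP to the fingertips, in m); z points along the fingers, y is the line along which they close (so a half turn about z gives the same grasp; the last joint's range is limited). The gripper opens to 93 mm and grips with 3 to 60 N. Pads are 15 mm wide; open, the fingers measure 128 mm over their backs; the gripper's body (75 mm by 188 mm) begins 65 mm behind the grasp point.
Start: joints at [1.179, 0.615, -0.013, 1.423, 0.008, 1.103, -0.04], TCP at [0.233, -0.607, 0.227] pointing down, gripper open.
Joint ranges: [-3.12, 3.12], [-0.3, 2.06], [-1.34, 1.32], [0.26, 2.42], [-1.36, 4.5], [0.01, 1.98], [-2.84, 2.84]. Speed limits (rad/s): [2.79, 2.79, 3.14, 3.14, 3.14, 3.14, 3.14].

## Interface

Orientations are given as a unit quaternion [x, y, z, w].
In Python, from bench import arm gives the robot as it stands. The module is installed in compiled form; this text tells all that it offers.
- The arm moves only by the tool drive_tool, never from a script. Its argument "motion" is text: rows parted by semicolons, each of 7 numbers parted by spaces: the turn, a rotation vector about the tool's x, y, z in degrees, then the shift along the tool's x, y, z in m, then the closure in counts, from 0 (fully open) to 255 (shut). A call has 1 to 20 rows; each row shifts and turns the commanded pose from where the row before left it, along the tool's axes as they then stand; what a row does not reach is not made up. A row lasts 1/8 s, in which the tool goes at most 62.5 mm and 10.7 degrees, less where a joint would pass 70% of its speed; a pose out of reach is approached as far as the arm can. A call is refused whole if a number of a shift passes 0.0625 or a number of a turn 10.7, either way. A call with a gripper value outside its range is refused whole. The fingers move at their own pace and stop on an object; "force" is the grip in N (left out, the last holds). Time passes only in rows, so rows that do not move let the fingers close. It gives the time, the measured TCP pose, the force, the opening and the grip force at its end, in the units of the state.
- arm.get_state(): the state, without advancing time (a new reading comes with each control period).
- arm.camera(name): name is "side" or "top" or "wrist"; returns the picture (420x560x3 uint8, blue, green, red); there is no depth.
- arm.calibration(name): a dict with "mtx" (3x3 intrinsics, pixels), "dist" ([k1, k2, p1, p2, k3] as OpenCV has them; the pictures are not rectified), "world_from_camera" (4x4, takes a point from camera to world coordinates). Camera axes: x right, y down, z forward; pixel columns grow to the right and rows downward; lengths in m; the calibration is good to about 2 mm. A picture is of the moment at which its call begins: read the wrist's pose just before it. calibration takes no time and is no camera call; for the wrist camera it gives the pose at the moment of the call.
- arm.hand_in(): hands the job in; it is judged then, once.
Trained networks look in the newest picture that a camera, given by its name, has taken for a name from the list of things; names that differ only in an ending like _2 or _b are one class to them, and where a whole thing is asked for, a point or a joint stands for the part that bears it (a point fixed in the world has none). Each returns a list of dicts, best first, with "conf" (0 to 1); they miss things now and then, are a little off and sometimes report something else, mostly with a low value. They report only what shows in the picture. A call takes as long as a camera call.
- arm.search_frame(camera, thing): "rect" ([centre column, centre row, width, height] in pixels, round what is visible of it).
The state is a dict: "clock": time; "joint_positions": joint angles; "dq": joint speeds; "joint_torque": joint torques, N m; "position": TCP position; "tcp_rot": TCP orientation; "wrist_force": force on the tool from outside, world axes, zero at the start; "torque": the same for the moment, N m; "gripper_width": opening from 0.0 (shut) to 1.0 (fully open); "gripper_force": force on a finger pad.
Only numpy, scipy, OpenCV 4.12 (cv2) and the standard library are available. Lean on these libraries where they do the work, as an engineer would, in place of code of your own. Each camera call takes 0.05 s, during which the arm holds its last target. There are 200 camera calls.

## Task

Take the yellow-handled chisel by its handle out of the wooden tool rack and show its cutting edge to the blue inspection camera: hold the chisel hanging upright, blade down, with the tip of the blade right at the height of the middle of the lens and straight above the centre of the white target on the camera's foot, and the flat of the blade squarely facing the lens. Finish while still holding it there, motionless in the air; do not touch the camera, and leave the two screwdrivers in the rack.

Things in the scene. Friction and masses are not known exactly. Their poses are not given: they have to be found in the camera images.
- chisel: Loose chisel, yellow handle, 232 mm long, about 0.1 kg, upright in a rack slot, blade down. y runs from blade to handle (up), z square to the flat of the blade, x along the cutting edge. Axis at x = 0, z = 13 mm. Handle y = 20 to 114 mm, 26 mm thick, flat sides square to x and z; its lower end rests on the rack. Blade down to y = -116 mm: a straight pull of 136 mm frees it.
- chisel_tip (a point): Middle of the chisel's cutting edge, on the tool's axis; same axes as the chisel.
- chisel_handle (a point): Where to grip the chisel's handle from above, on the tool's axis: 30 mm below its top end, 64 mm above its lower end and 200 mm above the tip; same axes as the chisel. Handle 26 mm across the flats; fingers may close along the chisel's z; the neighbouring handles stand along its x, 75 mm from axis to axis.
- tool_rack: Fixed light wooden rack, 70 mm deep (its x), 235 mm long (its y), top board at 142 mm height; origin at the centre of its underside. Three slots, 18 mm square, at y = -75, 0 and 75 mm, x = 0; which tool stands in which slot varies. The handles left in it reach 237 mm high: carry the pulled chisel out of the row along the rack's x, not over its neighbours.
- driver_blue: Loose screwdriver with a blue handle, 209 mm long, upright in another slot of the rack; it stays there. Frame as the chisel's; handle 95 mm high above the rack's top board.
- driver_orange: Loose screwdriver with an orange handle, 164 mm long, upright in the remaining slot; it stays there. Frame as the chisel's; handle 94 mm high above the rack's top board.
- camera: Fixed inspection camera (blue housing, black lens, light ring 56 mm across) on a post on a dark foot 90 x 250 x 8 mm. Origin on the bench below the centre of the white round target (64 mm) on the foot. The lens looks along -x; its axis is at z = 120 mm, front glass at x = 80 mm, housing x = 125 to 180 mm, top at z = 148 mm.
- focus (a point): Focus of the camera: on the lens axis, 120 mm above the bench, 80 mm in front of the glass, straight above the centre of the white target; same axes as the camera, the lens looks along its -x.
- tool_box: Closed red steel tool box that stays put between rack and camera; in world axes it fills x = 0.27 to 0.64 m, y = -0.15 to 0.06 m, lid 147 mm high, carrying handle on top up to about 195 mm. Carry the chisel over it or past its far end (beyond x = 0.64 m, where the bench is low).

How it is judged:
By the outcome, as a careful person would: the job done as asked, in the order asked, and still so for the second after the job is handed in, while the arm keeps its last pose, push and grip.
It also fails if it takes over 45 s, if anything falls off the work surface, if the arm or the gripper's body presses on something with over 40 N, if the wrist force passes 120 N, or if a joint passes its speed limit or range.

## Working session

There is one attempt and no reset: what is moved stays moved. The work goes in short steps, Python scripts to look and compute and a tool call to move; the robot and the scene stay as the last step left them, time stands still between calls to the robot, and variables do not carry over. Pictures are saved under pics/ and viewed, at most 10 in all, crops included, and the job is handed in when it is done.

Besides the shell and the picture viewer there is one more tool, called after "Request:" by a JSON object that holds its "api" and its "payload", one argument or row to a line. drive_tool: Moves the arm, as the interface text tells. Its arguments: {"type":"object","properties":{"motion":{"type":"string"},"force":{"type":"number"}},"required":["motion"]}

```bash
mkdir -p pics; cat > h.py <<'E'
import numpy as np, cv2
from bench import arm
def ray(cam,uv,cal=None):
    c=cal or arm.calibration(cam); M=np.array(c["mtx"]);d=np.array(c["dist"]);T=np.array(c["world_from_camera"])
    p=cv2.undistortPoints(np.array([[uv]],float),M,d)[0,0]
    v=T[:3,:3]@np.array([p[0],p[1],1]);return T[:3,3],v/np.linalg.norm(v)
def onz(cam,uv,z,cal=None):
    o,v=ray(cam,uv,cal);return o+v*(z-o[2])/v[2]
def proj(cam,P):
    c=arm.calibration(cam);T=np.linalg.inv(np.array(c["world_from_camera"]))
    return cv2.projectPoints(np.array(P,float).reshape(-1,3),cv2.Rodrigues(T[:3,:3])[0],T[:3,3],np.array(c["mtx"]),np.array(c["dist"]))[0][:,0]
def tri(a,b):
    (o1,v1),(o2,v2)=a,b
    A=np.c_[v1,-v2];s=np.linalg.lstsq(A,o2-o1,rcond=None)[0]
    p,q=o1+s[0]*v1,o2+s[1]*v2;return (p+q)/2,np.linalg.norm(p-q)
E
python3 - <<'E'
from h import *
s=arm.get_state();print(s)
for c in["top","side","wrist"]:
    im=arm.camera(c);cv2.imwrite(f"pics/{c}0.png",im)
    k=arm.calibration(c);print(c,np.round(k["world_from_camera"],3).tolist(),np.round(k["mtx"],0).tolist())
    for t in["chisel","chisel_handle","driver_blue","driver_orange","tool_rack","camera","focus"]:
        print(c,t,[(np.round(r["rect"],1).tolist(),round(r["conf"],2)) for r in arm.search_frame(c,t)[:2]])
a=cv2.imread("pics/top0.png");b=cv2.imread("pics/side0.png")
cv2.imwrite("pics/both0.png",cv2.resize(np.vstack([a,b]),(400,600)))
E
```

```text
{'clock': 0.0, 'joint_positions': array([ 1.17850488,  0.61593144, -0.01259497,  1.42486925,  0.00813109,
        1.10339066, -0.04042018]), 'dq': array([-5.00109459e-06,  1.52585776e-03,  1.05046533e-03, -8.95097062e-04,
       -2.98397382e-04,  1.65221987e-03,  9.33188684e-04]), 'joint_torque': array([-6.06561771e-04, -4.58935547e+01,  2.08901921e-01, -1.65742671e+01,
       -6.10026042e-02,  2.04608281e-02,  2.69695674e-04]), 'position': array([ 0.23221599, -0.60629161,  0.22548311]), 'tcp_rot': array([ 9.83316469e-01,  1.81898597e-01, -2.69160735e-04, -1.24523662e-03]), 'wrist_force': array([-0.02411398,  0.25996295,  0.34155308]), 'torque': array([ 0.01855585,  0.03842209, -0.00667914]), 'gripper_force': 0.0, 'gripper_width': 0.9991982940955846}
top [[-0.445, -0.705, 0.551, -0.302], [-0.895, 0.342, -0.286, 0.375], [0.013, -0.621, -0.784, 1.301], [0.0, 0.0, 0.0, 1.0]] [[508.0, 0.0, 294.0], [0.0, 508.0, 213.0], [0.0, 0.0, 1.0]]
top chisel [([382.8, 204.2, 83.1, 55.7], 0.3)]
top chisel_handle [([385.8, 192.6, 17.7, 49.2], 0.86)]
top driver_blue [([363.4, 192.7, 18.5, 46.3], 0.74)]

[... 437 characters left out ...]
de chisel_handle [([172.2, 148.0, 16.1, 27.8], 0.75)]
side driver_blue [([191.4, 164.1, 10.6, 28.3], 0.77), ([172.5, 144.7, 22.4, 31.2], 0.21)]
side driver_orange [([153.1, 129.3, 11.3, 25.1], 0.5)]
side tool_rack [([180.6, 172.0, 79.3, 91.2], 0.8), ([172.4, 149.4, 13.9, 29.1], 0.23)]
side camera [([377.0, 292.5, 85.3, 92.2], 0.89)]
side focus [([374.4, 294.6, 86.5, 92.1], 0.66)]
wrist [[0.357, -0.906, -0.228, 0.294], [-0.934, -0.346, -0.088, -0.583], [0.001, 0.244, -0.97, 0.385], [0.0, 0.0, 0.0, 1.0]] [[363.0, 0.0, 281.0], [0.0, 363.0, 213.0], [0.0, 0.0, 1.0]]
wrist chisel []
wrist chisel_handle []
wrist driver_blue []
wrist driver_orange []
wrist tool_rack []
wrist camera []
wrist focus []
```

View pics/top0.png

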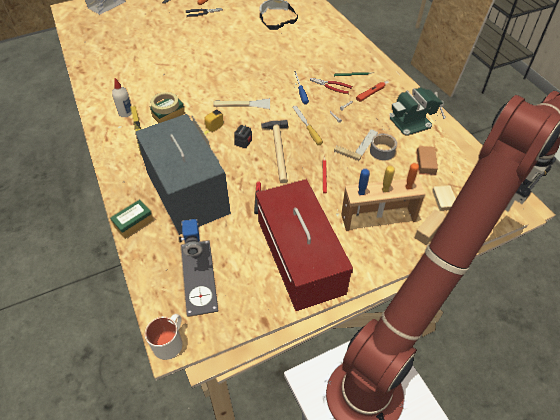

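View pics/side0.png

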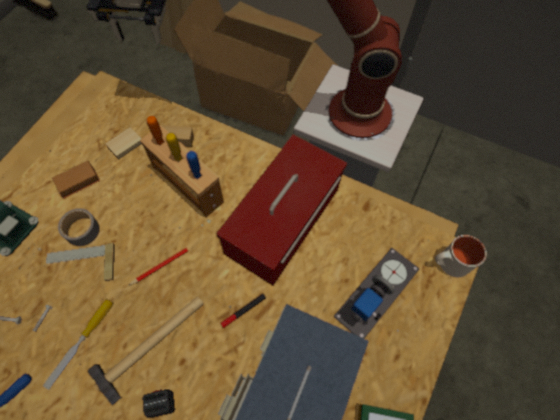

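The top view shows the rack at (385,205) with blue (363,180), yellow chisel in the middle (389,178) and orange (413,175). The white target is at (201,296) with the camera housing behind it at (190,235). In the side view the chisel handle is at (174,146) and the target at (393,272).

```bash
cat > seg.py <<'E'
from h import *
R={"top":{"y":(389,178,14,22),"b":(363,181,14,22),"o":(413,175,12,22),"w":(201,296,18,16),"cb":(190,230,14,14)},
"side":{"y":(173,146,13,20),"b":(194,165,13,20),"o":(154,130,13,20),"w":(393,272,18,18),"cb":(368,304,18,18)}}
H={"y":(22,34),"b":(100,125),"o":(3,16),"cb":(100,125)}
P={}
for c in R:
    im=cv2.imread(f"pics/{c}0.png");hsv=cv2.cvtColor(im,cv2.COLOR_BGR2HSV)
    for k,(x,y,w,h) in R[c].items():
        s=hsv[y-h:y+h,x-w:x+w]
        if k=="w": m=(s[...,1]<60)&(s[...,2]>170)
        else:
            lo,hi=H[k];m=(s[...,0]>=lo)&(s[...,0]<=hi)&(s[...,1]>(190 if k in"yo" else 130))
        n,l,st,ce=cv2.connectedComponentsWithStats(m.astype(np.uint8))
        i=1+np.argmax(st[1:,4]);
        ct=cv2.convexHull(np.argwhere(l==i)[:,::-1].astype(np.int32)).reshape(-1,2)
        mm=cv2.moments(ct.reshape(-1,1,2)); P[c,k]=np.array([mm["m10"]/mm["m00"]+x-w,mm["m01"]/mm["m00"]+y-h])
        print(c,k,P[c,k].round(1),st[i])
for k in "ybow":
    q,e=tri(ray("top",P["top",k]),ray("side",P["side",k]));print(k,q.round(4),round(e,4))
for c in R: print(c,"target@8mm",onz(c,P[c,"w"],.008).round(4))
q,e=tri(ray("top",P["top","cb"]),ray("side",P["side","cb"]));print("cb",q.round(4),e)
t=cv2.imread("pics/top0.png");s=cv2.imread("pics/side0.png")
A=lambda i,x,y,w,h,f:cv2.resize(i[y:y+h,x:x+w],None,fx=f,fy=f,interpolation=cv2.INTER_CUBIC)
cv2.imwrite("pics/crop0.png",np.vstack([np.hstack([A(t,335,150,100,75,4),A(t,150,215,75,75,4)[:300,:300]][:1]+[A(t,160,215,100,75,4)]),np.hstack([A(t,150,250,100,75,4),A(s,330,245,100,75,4)])]))
E
python3 seg.py
```

```text
Traceback (most recent call last):
  File "seg.py", line 14, in <module>
    i=1+np.argmax(st[1:,4]);
        ~~~~~~~~~^^^^^^^^^^
ValueError: attempt to get argmax of an empty sequence
```

```bash
sed -i 's/(22,34)/(18,36)/; s/(190 if k in"yo" else 130)/(150 if k in "yo" else 110)/; s/        i=1+np/        if n<2: print(c,k,"none",s[h-3:h+3:2,w].tolist());continue\n        i=1+np/' seg.py
sed -i 's/^t=cv2/E_=0\nt=cv2/' seg.py; python3 seg.py
```

```text
top y [387.5 178. ] [  7  10  12  26 164]
top b [363.1 180.9] [ 10  10  10  26 181]
top o [411.7 174.9] [  5  10  13  26 192]
top w [200.1 295.6] [  6   6  23  20 336]
top cb [190.1 229.5] [  6   3  17  22 258]
side y [173.7 145.3] [  5   6  17  29 282]
side b [193.6 163.1] [  7   7  12  25 178]
side o [155.  130.2] [  5   5  20  31 332]Traceback (most recent call last):
  File "seg.py", line 17, in <module>
    mm=cv2.moments(ct.reshape(-1,1,2)); P[c,k]=np.array([mm["m10"]/mm["m00"]+x-w,mm["m01"]/mm["m00"]+y-h])
                                                         ~~~~~~~~~^~~~~~~~~~
ZeroDivisionError: float division by zero
```

```bash
sed -i 's/(s\[...,1\]<60)&(s\[...,2\]>170)/(s[...,1]<70)\&(s[...,2]>150)/; s/if n<2:/if n<2 or st[1:,4].max()<20:/' seg.py; python3 seg.py
```

```text
top y [387.5 178. ] [  7  10  12  26 164]
top b [363.1 180.9] [ 10  10  10  26 181]
top o [411.7 174.9] [  5  10  13  26 192]
top w [200.  295.6] [  6   6  23  20 349]
top cb [190.1 229.5] [  6   3  17  22 258]
side y [173.7 145.3] [  5   6  17  29 282]
side b [193.6 163.1] [  7   7  12  25 178]
side o [155.  130.2] [  5   5  20  31 332]
side w [401.1 271.2] [21 11 10 14 85]
side cb [366.8 303.2] [  2   2  31  33 576]
y [ 0.474  -0.3398  0.1942] 0.0053
b [ 0.4954 -0.268   0.1941] 0.0048
o [ 0.4545 -0.4121  0.191 ] 0.0012
w [0.4465 0.2883 0.0212] 0.0117
top target@8mm [0.453  0.2816 0.008 ]
side target@8mm [0.4417 0.2956 0.008 ]
cb [0.5998 0.2403 0.1255] 0.0029121033937940266
```

View pics/crop0.png

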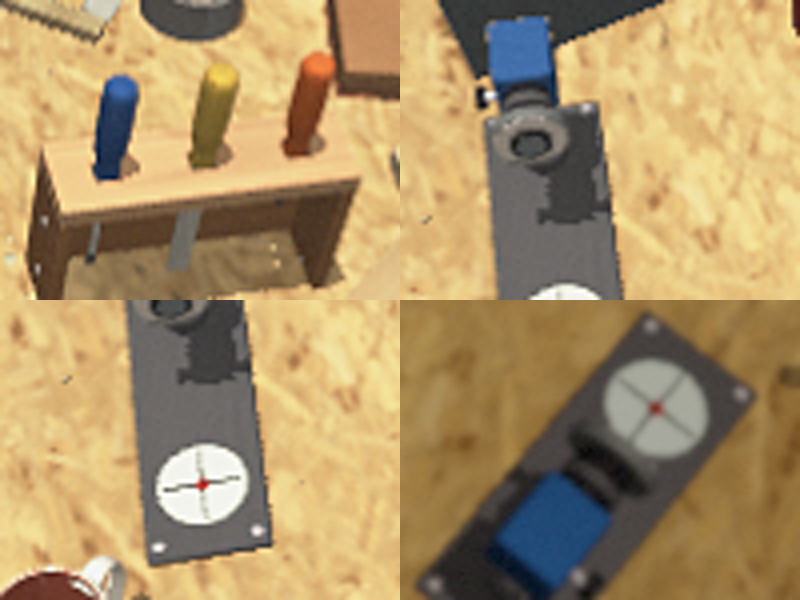

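Request:
{"api": "drive_tool", "payload": {
  "motion": "0 0 -10.6 0 0 -0.015 0;0 0 -10.6 0 0 -0.015 0;0 0 -10.6 0 0 -0.015 0;0 0 -10.6 0 0 -0.015 0;0 0 -10.6 0 0 -0.015 0;0 0 0 0.04 0.02 0 0;0 0 0 0.04 0.02 0 0;0 0 0 0.04 0.02 0 0;0 0 0 0.04 0.02 0 0;0 0 0 0.04 0.02 0 0;0 0 0 0.04 0.02 0 0;0 0 0 0.04 0.02 0 0;0 0 0 0.03 0.02 0 0;0 0 0 0 0 0 0;0 0 0 0 0 0 0"
}}

```text
clock: 3.08
position: [0.471, -0.3543, 0.3016]
tcp_rot: [0.799, 0.601, -0.001, 0.0]
wrist_force: [-0.1, -0.4, 0.3]
gripper_width: 0.998
gripper_force: 0.0
```

```bash
python3 - <<'E'
from h import *
from scipy.spatial.transform import Rotation as Ro
for i in range(1):
    s=arm.get_state();print(s["position"].round(4),Ro.from_quat(s["tcp_rot"]).as_matrix().round(4).tolist(),s["joint_positions"].round(2))
    im=arm.camera("wrist");cv2.imwrite("pics/w1.png",im);cal=arm.calibration("wrist")
    for t in["chisel","driver_blue","driver_orange","tool_rack"]:
        print(t,[(np.round(r["rect"],1).tolist(),round(r["conf"],2)) for r in arm.search_frame("wrist",t)[:2]])
    print(proj("wrist",[[.474,-.34,.237],[.4954,-.268,.237],[.4545,-.4121,.236],[.474,-.34,.142]]).round(1))
# target by red dot
for c,uv in(("top",(200.2,295.9)),("side",(393.4,271.5))): print(onz(c,uv,.008))
E
```

```text
[ 0.471  -0.3543  0.3016] [[0.2775, 0.9607, -0.0011], [0.9607, -0.2775, -0.001], [-0.0013, -0.0008, -1.0]] [ 0.8   0.47 -0.31  1.48  0.15  1.21  0.19]
chisel [([283.2, 199.1, 41.3, 56.1], 0.6)]
driver_blue [([284.5, 89.8, 44.3, 46.5], 0.88)]
driver_orange [([282.2, 275.2, 38.5, 50.5], 0.62)]
tool_rack [([284.4, 172.4, 86.1, 261.1], 0.63), ([282.4, 278.6, 37.9, 49.8], 0.54)]
[[280.8 206.9]
 [281.6  82.6]
 [282.9 312.1]
 [281.  182.4]]
[0.45192861 0.28152075 0.008     ]
[0.45160241 0.2782525  0.008     ]
```

View pics/w1.png

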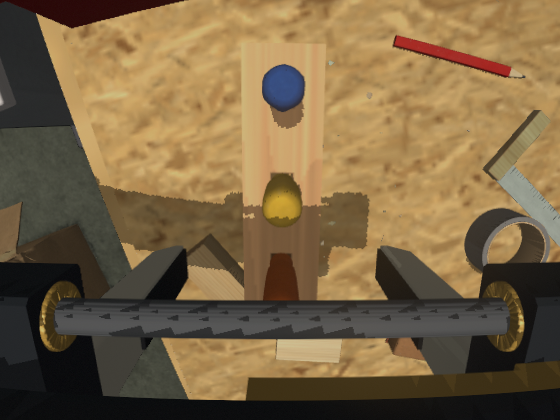

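The wrist view shows the blue handle top at (284,87), the yellow chisel dome at (282,207) in the middle, and the rack board edges at columns 242 to 326, so the gripper is nearly aligned with the row.

```bash
python3 - <<'E'
from h import *
im=cv2.imread("pics/w1.png");hsv=cv2.cvtColor(im,cv2.COLOR_BGR2HSV)
def edges(row):
    g=cv2.GaussianBlur(im,(3,3),0)[row].astype(float);d=np.abs(np.diff(g[:,0]-0))  # blue channel
    l=225+np.argmax(d[225:262]);r=300+np.argmax(d[300:340]);return l+.5,r+.5
pts=[]
for row in range(50,180,10):
    l,r=edges(row);a,b=onz("wrist",(l,row),.142),onz("wrist",(r,row),.142);pts.append(np.r_[(a+b)[:2]/2,np.linalg.norm(a-b)])
pts=np.array(pts);print(pts[:,2].round(3))
ok=abs(pts[:,2]-.07)<.006;v=cv2.fitLine(pts[ok,:2].astype(np.float32),cv2.DIST_HUBER,0,.01,.01).ravel();print("rack line dir deg",np.degrees(np.arctan2(v[1],v[0])),"pt",v[2:])
s=arm.get_state();from scipy.spatial.transform import Rotation as Ro
R=Ro.from_quat(s["tcp_rot"]).as_matrix();print("tool x deg",np.degrees(np.arctan2(R[1,0],R[0,0])))
for n,(x,y) in{"blue":(284,87),"yel":(282,207)}.items():
    s2=hsv[y-28:y+28,x-28:x+28];m=((s2[...,1]>110)&((s2[...,0]>100) if n=="blue" else (s2[...,1]>150)&(s2[...,0]>=20)))
    k=np.argwhere(m);c=k.mean(0);print(n,c[1]+x-28,np.percentile(k[:,1],[1,99])+x-28,np.percentile(k[:,0],[1,99])+y-28)
for z,row in((.225,207),(.215,207)):
    p=onz("wrist",(282.3,row),z);print(p.round(4),(R.T@(p-s["position"])).round(4))
p=pts[0,:2]
u=v[:2]*np.sign(v[1]);n=np.array([u[1],-u[0]]);print("line offset from TCP along n",(v[2:]-s["position"][:2])@n, "chisel .474,-.34 est:",(np.array([.474,-.3398])-s["position"][:2])@n)
E
```

```text
[0.07  0.073 0.07  0.054 0.036 0.052 0.052 0.05  0.07  0.07  0.07  0.052
 0.056]
rack line dir deg 72.86303 pt [ 0.49490434 -0.27309784]
tool x deg 73.8289621651267
blue 282.5988562091503 [264.23 300.  ] [ 66. 104.]
yel 281.6611359285258 [263. 300.] [179. 225.]
[ 0.4741 -0.343   0.225 ] [ 0.0118 -0.0002  0.0767]
[ 0.4735 -0.3453  0.215 ] [ 0.0095 -0.0001  0.0867]
line offset from TCP along n -0.0011210901675748788 chisel .474,-.34 est: -0.0014430838888980877
```

Request:
{"api": "drive_tool", "payload": {
  "motion": "0 0 0 0.0145 0 0 0;0 0 0 0 0 0.0266 0;0 0 0 0 0 0.03 0;0 0 0 0 0 0.03 0;0 0 0 0 0 0.02 0;0 0 0 0 0 0 0;0 0 0 0 0 0 120;0 0 0 0 0 0 200;0 0 0 0 0 0 255;0 0 0 0 0 0 255;0 0 0 0 0 0 255;0 0 0 0 0 0 255;0 0 0 0 0 0 255;0 0 0 0 0 0 255",
  "force": 35
}}

```text
clock: 5.08
position: [0.4759, -0.3393, 0.195]
tcp_rot: [0.799, 0.602, -0.0, -0.0]
wrist_force: [-0.7, 0.2, -0.4]
gripper_width: 0.282
gripper_force: 34.0
```

Request:
{"api": "drive_tool", "payload": {
  "motion": "0 0 0 0 0 -0.01 255;0 0 0 0 0 -0.025 255;0 0 0 0 0 -0.025 255;0 0 0 0 0 -0.03 255;0 0 0 0 0 -0.03 255;0 0 0 0 0 -0.03 255;0 0 0 0 0 -0.03 255;0 0 0 0 0 -0.03 255;0 0 0 0 0 -0.02 255;0 0 0 0 0 0 255"
}}

```text
clock: 6.32
position: [0.4765, -0.3393, 0.4271]
tcp_rot: [0.799, 0.602, 0.001, 0.002]
wrist_force: [-0.4, -0.0, -0.5]
gripper_width: 0.283
gripper_force: 34.0
```

```bash
python3 - <<'E'
from h import *
s=arm.get_state();print(s["position"].round(4),s["gripper_width"],s["joint_positions"].round(2),s["wrist_force"].round(1))
a=arm.camera("top");b=arm.camera("side")
cv2.imwrite("pics/b2.png",np.hstack([cv2.resize(a[60:330,180:480],(400,360)),cv2.resize(b[60:330,60:360],(400,360))]))
E
```

```text
[ 0.4765 -0.3393  0.4271] 0.2830946807086651 [ 0.77  0.41 -0.32  1.24  0.13  1.51  0.19] [-0.4 -0.  -0.5]
```

View pics/b2.png

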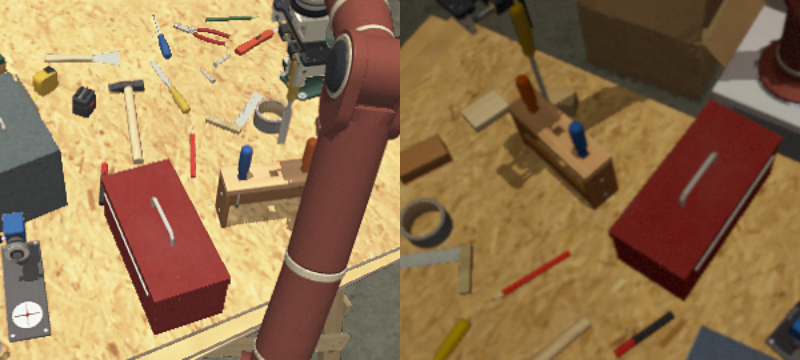

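The chisel is out of the rack, held upright with the blade at about (540,80) in the side half, and both screwdrivers are still in place.

Request:
{"api": "drive_tool", "payload": {
  "motion": "0 0 0 0 0.03 0 255;0 0 0 0 0.04 0 255;0 0 0 0 0.03 0 255;0 0 0 0 0.02 0 255;0 0 0 0.03 0 0 255;0 0 0 0.04 0 0 255;0 0 0 0.04 0 0 255;0 0 0 0.04 0 0 255;0 0 0 0.03 0 0 255;0 0 0 0.04 -0.03 0 255;0 0 0 0.04 -0.03 0 255;0 0 0 0.04 -0.03 0 255;0 0 0 0 0 0 255"
}}

```text
clock: 8.05
position: [0.5861, -0.0536, 0.425]
tcp_rot: [0.796, 0.605, 0.0, -0.002]
wrist_force: [0.2, -0.4, -0.1]
gripper_width: 0.283
gripper_force: 34.0
```

Request:
{"api": "drive_tool", "payload": {
  "motion": "0 0 0 0.036 -0.0275 0 255;0 0 0 0.036 -0.0275 0 255;0 0 0 0.036 -0.0275 0 255;0 0 0 0.036 -0.0275 0 255;0 0 0 0.036 -0.0275 0 255;0 0 0 0.036 -0.0275 0 255;0 0 0 0.036 -0.0275 0 255;0 0 0 0.034 -0.0255 0 255;0 0 0 0 0 0 255;0 0 0 0 0 0 255"
}}

```text
clock: 9.3
position: [0.4582, 0.2742, 0.4241]
tcp_rot: [0.8, 0.601, -0.001, 0.001]
wrist_force: [0.8, -0.6, -0.5]
gripper_width: 0.284
gripper_force: 34.0
```

```bash
python3 - <<'E'
from h import *
from scipy.spatial.transform import Rotation as Ro
s=arm.get_state();R=Ro.from_quat(s["tcp_rot"]).as_matrix();print(s["position"].round(4),R.round(4).tolist())
tip=s["position"]+R@[0,0,.189]
A=lambda i,x,y,w,h,f:cv2.resize(i[y:y+h,x:x+w],None,fx=f,fy=f,interpolation=cv2.INTER_CUBIC)
o=[]
for c in("top","side","wrist"):
    im=arm.camera(c);cv2.imwrite(f"pics/{c}3.png",im);p=proj(c,[tip,[.4518,.28,.008],[.4518,.28,.12]]);print(c,p.round(1).tolist())
    if c!="wrist":
        x,y=(p[0]-[65,110]).astype(int).clip(0);x=min(x,430);y=min(y,220);print(c,"crop",x,y);o.append(A(im,x,y,130,200,3))
cv2.imwrite("pics/b3.png",np.hstack(o))
E
```

```text
[0.4582 0.2742 0.4241] [[0.2785, 0.9604, -0.0007], [0.9604, -0.2785, -0.0022], [-0.0023, -0.0001, -1.0]]
top [[190.4, 248.7], [200.7, 295.7], [195.2, 275.4]]
top crop 125 138
side [[417.1, 239.2], [394.0, 271.9], [405.9, 256.9]]
side crop 352 129
wrist [[281.9, 192.4], [276.8, 162.4], [275.7, 172.0]]
```

View pics/b3.png

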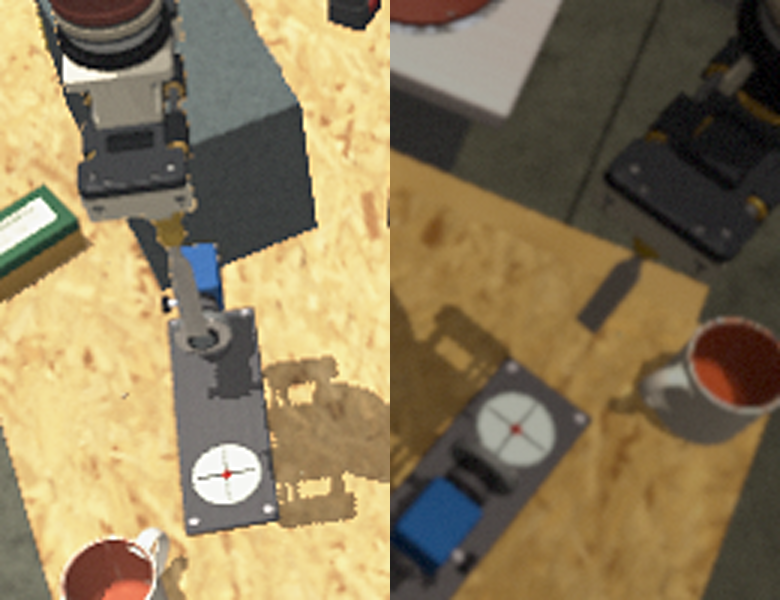

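View pics/wrist3.png

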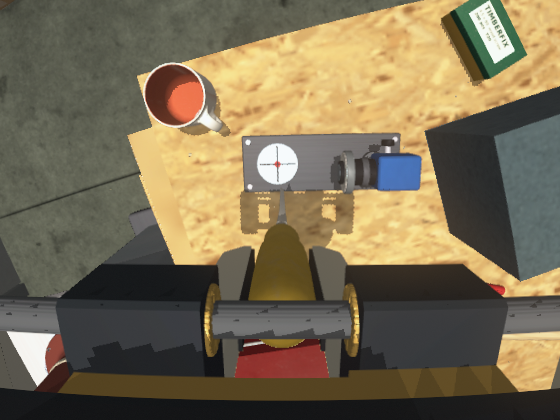

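The top/side crops show the chisel upright with its tip near (191,250) in top and (418,238) in side, close to the prediction. In the wrist view the target centre is at (277,163), the foot is nearly parallel to the image rows, and the blue housing is at (398,171).

```bash
python3 - <<'E'
from h import *
cal=arm.calibration("wrist")
im=cv2.imread("pics/wrist3.png").astype(int);hsv=cv2.cvtColor(im.astype(np.uint8),cv2.COLOR_BGR2HSV)
g=im[...,2]  # red channel: wood bright, foot dark
def sub(col,a,b):
    d=np.diff(cv2.GaussianBlur(g[a:b,col].astype(np.float32).reshape(-1,1),(1,3),0).ravel());i=np.argmax(np.abs(d));
    return a+i+.5
up=[(c,sub(c,126,145)) for c in list(range(250,335,5))+[395]]; lo=[(c,sub(c,180,200)) for c in [252,256,260,264,292,296,300,304,308,312,350,354,358,362]]
for n,e in(("up",up),("lo",lo)):
    w=np.array([onz("wrist",p,.008,cal)[:2] for p in e],np.float32)
    v=cv2.fitLine(w,cv2.DIST_HUBER,0,.002,.002).ravel();v[:2]*=np.sign(v[0]);print(n,np.degrees(np.arctan2(v[1],v[0])),v[2:], [round(p[1],1) for p in e])
s=hsv[145:182,260:296];m=((s[...,0]<8)|(s[...,0]>172))&(s[...,1]>120);k=np.argwhere(m)
uv=k.mean(0)[::-1]+[260,145];print("red",uv,len(k),onz("wrist",uv,.008,cal))
# mid of the four screws
for x,y in((248,142),(250,187),(396,139),(396,184)):
    s=im[y-5:y+6,x-5:x+6].min(2).astype(float);w=np.clip(s-110,0,None);yy,xx=np.mgrid[y-5:y+6,x-5:x+6];uv=((w*xx).sum()/w.sum(),(w*yy).sum()/w.sum()) if w.sum() else None
    print(uv, uv and onz("wrist",uv,.008,cal).round(4))
# blue housing top z .148
s=hsv[145:200,370:430];m=((s[...,0]>100)&(s[...,0]<125)&(s[...,1]>130)).astype(np.uint8);print(cv2.minAreaRect(np.argwhere(m)[:,::-1].astype(np.float32)))
# top/side screw & dot
for c in("top","side"):
    i=cv2.imread(f"pics/{c}3.png");x,y=(200,296) if c=="top" else (394,272);h=cv2.cvtColor(i,cv2.COLOR_BGR2HSV)[y-8:y+9,x-8:x+9]
    m=((h[...,0]<10)|(h[...,0]>170))&(h[...,1]>80);uv=np.argwhere(m).mean(0)[::-1]+[x-8,y-8];print(c,uv,m.sum(),onz(c,uv,.008).round(4))
E
```

```text
up -15.153928 [0.49286184 0.3141914 ] [np.float64(134.5), np.float64(134.5), np.float64(134.5), np.float64(134.5), np.float64(134.5), np.float64(134.5), np.float64(134.5), np.float64(134.5), np.float64(134.5), np.float64(133.5), np.float64(133.5), np.float64(133.5), np.float64(133.5), np.float64(133.5), np.float64(133.5), np.float64(133.5), np.float64(133.5), np.float64(132.5)]
lo -15.029779 [0.48324448 0.2234033 ] [np.float64(184.5), np.float64(191.5), np.float64(191.5), np.float64(191.5), np.float64(191.5), np.float64(190.5), np.float64(190.5), np.float64(190.5), np.float64(191.5), np.float64(190.5), np.float64(193.5), np.float64(189.5), np.float64(189.5), np.float64(189.5)]
red [276.93333333 164.        ] 15 [0.45129857 0.27743419 0.008     ]
(np.float64(247.73834586466165), np.float64(141.91450053705694)) [0.4173 0.3234 0.008 ]
(np.float64(249.66122574684323), np.float64(186.21927933477056)) [0.3992 0.2555 0.008 ]
(np.float64(395.1635103926097), np.float64(138.50484988452655)) [0.6413 0.2645 0.008 ]
None None
((29.0, 27.5), (33.0, 42.0), 90.0)
top [200.375 295.5  ] 8 [0.4529 0.2806 0.008 ]
side [393.33333333 271.88888889] 9 [0.4527 0.2785 0.008 ]
```

Request:
{"api": "drive_tool", "payload": {
  "motion": "0 0 0 0.0028 -0.007 0 255;0 0 -1.2 0 0 0 255;0 0 0 0 0 0.015 255;0 0 0 0 0 0.025 255;0 0 0 0 0 0.025 255;0 0 0 0 0 0.025 255;0 0 0 0 0 0.015 255;0 0 0 0 0 0.01 255;0 0 0 0 0 0 255;0 0 0 0 0 0 255"
}}

```text
clock: 10.7
position: [0.4516, 0.2809, 0.3109]
tcp_rot: [0.792, 0.61, 0.001, -0.0]
wrist_force: [-0.3, -0.4, -0.6]
gripper_width: 0.283
gripper_force: 34.0
```

```bash
cat > m.py <<'E'
from h import *
import sys
from scipy.spatial.transform import Rotation as Ro
n=sys.argv[1]
s=arm.get_state();R=Ro.from_quat(s["tcp_rot"]).as_matrix();print(s["position"].round(4),R.round(4).tolist(),"yaw y",np.degrees(np.arctan2(R[1,1],R[0,1])),s["gripper_width"])
tip=s["position"]+R@[0,0,.189];print("tip pred",tip.round(4))
o=[]
for c in("top","side"):
    im=arm.camera(c);cv2.imwrite(f"pics/{c}{n}.png",im);p=proj(c,[tip,[.4523,.2788,.12],[.4523,.2788,.008]]);print(c,p.round(1).tolist())
    x,y=(p[0]-[28,30]).astype(int);print(c,"crop",x,y)
    o.append(cv2.resize(im[y:y+80,x:x+56],None,fx=7,fy=7,interpolation=cv2.INTER_CUBIC))
cv2.imwrite(f"pics/b{n}.png",np.hstack(o))
E
python3 m.py 4
```

```text
[0.4516 0.2809 0.3109] [[0.2561, 0.9667, 0.0015], [0.9667, -0.2561, 0.0012], [0.0015, 0.0011, -1.0]] yaw y -14.836440030641334 0.28286527283399493
tip pred [0.4519 0.2811 0.1219]
top [[194.7, 275.1], [195.6, 275.0], [201.0, 295.4]]
top crop 166 245
side [[406.6, 256.8], [405.3, 256.8], [393.5, 271.8]]
side crop 378 226
```

View pics/b4.png

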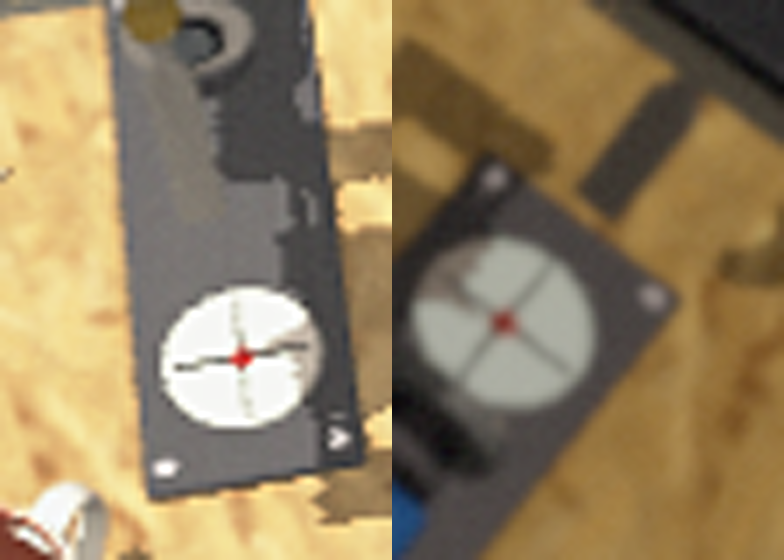

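The top half shows the blade tip at about (205,214) in the crop, which is pixel (194.9,275.1). The side half shows the end at (597,203), which is (406.9,254.6) and about 2 px above the prediction. A bright bevel may be blending into the wood there, so I'll check it against the background difference.

```bash
python3 - <<'E'
from h import *
from scipy.spatial.transform import Rotation as Ro
from scipy.ndimage import map_coordinates as mc
s=arm.get_state();R=Ro.from_quat(s["tcp_rot"]).as_matrix()
o=[]
for c in("top","side"):
    a=cv2.imread(f"pics/{c}4.png").astype(float);b=cv2.imread(f"pics/{c}0.png").astype(float);d=np.abs(a-b).sum(2)
    print(c)
    for L in range(165,205,3):
        P=[s["position"]+R@[w/1000,0,L/1000] for w in(-4,-2,0,2,4)];q=proj(c,P)
        v=[mc(d,[q[:,1],q[:,0]],order=1).mean()]+[mc(a[...,k],[q[:,1],q[:,0]],order=1).mean() for k in range(3)]
        print(L,q[2].round(1),np.round(v).astype(int))
    q=proj(c,[s["position"]+R@[0,0,.189]])[0].astype(int);x,y=q-[25,25]
    o.append(cv2.resize(a[y:y+42,x:x+50].astype(np.uint8),None,fx=8,fy=7,interpolation=cv2.INTER_NEAREST))
    o.append(cv2.resize(np.clip(d[y:y+42,x:x+50,None]*np.ones(3),0,255).astype(np.uint8),None,fx=8,fy=7,interpolation=cv2.INTER_NEAREST))
    print("crop",x,y)
im=arm.camera("wrist");cv2.imwrite("pics/wrist5.png",im);print("wrist tip",proj("wrist",[s["position"]+R@[0,0,.189]]))
cv2.imwrite("pics/b5.png",np.vstack([np.hstack(o[:2]),np.hstack(o[2:])]))
E
```

```text
top
165 [193.5 270.4] [ 85 110 120 128]
168 [193.7 271. ] [ 53 109 119 127]
171 [193.8 271.6] [ 42 110 120 127]
174 [194.  272.2] [ 40 111 121 128]
177 [194.2 272.8] [ 42 111 121 129]
180 [194.3 273.4] [ 42 112 122 129]
183 [194.5 273.9] [ 42 112 122 129]
186 [194.6 274.5] [ 43 112 122 129]
189 [194.8 275.1] [ 43 112 122 129]
192 [194.9 275.7] [ 41 113 121 127]
195 [195.1 276.3] [ 37 115 120 125]
198 [195.2 276.8] [ 36 115 119 122]
201 [195.4 277.4] [ 36 116 118 122]
204 [195.6 278. ] [ 36 116 118 122]
crop 169 250
side
165 [409.4 253.1] [157  50  58  66]
168 [409.  253.6] [150  49  57  65]
171 [408.7 254.1] [144  48  57  65]
174 [408.3 254.5] [138  49  58  67]
177 [408. 255.] [132  49  60  71]
180 [407.6 255.4] [112  50  67  82]
183 [407.2 255.9] [ 79  51  79 101]
186 [406.9 256.3] [ 47  54  90 118]
189 [406.5 256.8] [ 22  56  97 128]
192 [406.2 257.2] [ 10  57  97 127]
195 [405.8 257.7] [  9  59  91 116]
198 [405.5 258.1] [ 10  61  82 101]
201 [405.1 258.5] [ 9 63 74 87]
204 [404.8 259. ] [ 9 64 70 78]
crop 381 231
wrist tip [[282.26166864 192.34276105]]
```

View pics/b5.png

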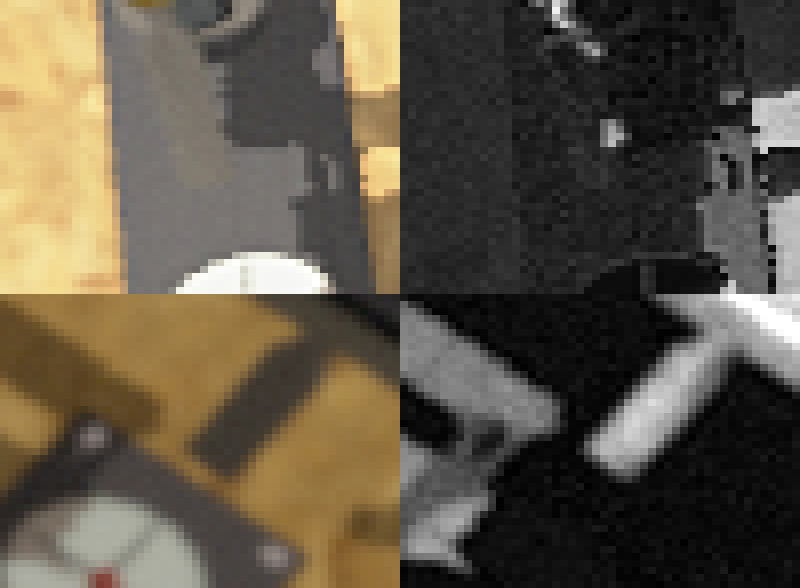

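The side difference image shows the blade's lower end at about (610,459), which is pixel (406.9,254.2). The top half shows it at (206,186), which is (194.4,276.0). I'll triangulate these with each camera's offset taken from the red dot.

```bash
python3 - <<'E'
from h import *
from scipy.optimize import minimize
dot=np.array([.4523,.2788,.008]);D={"top":(200.4,295.5),"side":(393.35,271.8)}
T={"top":(194.6,275.8),"side":(406.9,254.3)}
B={c:np.array(D[c])-proj(c,[dot])[0] for c in D};print(B)
q,e=tri(*[ray(c,T[c]-B[c]) for c in T]);print("tip",q.round(4),"gap",round(e,4))
# ML mask fit of tip: vary tip x,y,z with blade as rectangle (width w, upright) on side/top appearance
S=cv2.imread("pics/side4.png").astype(float);S0=cv2.imread("pics/side0.png").astype(float);d=np.abs(S-S0).sum(2)
m=(d>70).astype(np.uint8)
ys,xs=np.mgrid[231:273,381:431]
# keep component containing blade centre
n,l=cv2.connectedComponents(m);
pts=np.argwhere((l==l[249,411]));sel=pts[(pts[:,0]>243)&(pts[:,1]<419)&(pts[:,1]>402)];print("blade px",len(sel))
P=sel[:,::-1].astype(float);dirn=proj("side",[[.452,.281,.122],[.452,.281,.15]]);u=dirn[0]-dirn[1];u/=np.linalg.norm(u);n_=np.array([-u[1],u[0]])
a0=dirn[0];lon=(P-a0)@u;lat=(P-a0)@n_
for k in range(-8,3):
    r=lat[(lon>=k-.5)&(lon<k+.5)];print(k,len(r),r.mean().round(2) if len(r) else None,(r.min().round(1),r.max().round(1)) if len(r) else None)
im=cv2.imread("pics/wrist5.png");x0,y0=255,130;cv2.imwrite("pics/b6.png",cv2.resize(im[y0:y0+95,x0-15:x0+75],None,fx=6,fy=6,interpolation=cv2.INTER_CUBIC))
print(proj("wrist",[dot,[.4523,.2788,.12],[.4521,.2811,.122],[.4521,.2811,.2]]).round(1))
E
```

```text
{'top': array([-0.64615846,  0.06544236]), 'side': array([-0.15643693, -0.02205579])}
tip [0.4472 0.2802 0.1253] gap 0.0012
blade px 114
-8 8 1.56 (np.float64(-2.1), np.float64(4.3))
-7 7 1.48 (np.float64(-1.3), np.float64(5.1))
-6 9 1.46 (np.float64(-2.5), np.float64(5.3))
-5 8 1.45 (np.float64(-1.7), np.float64(4.7))
-4 7 1.42 (np.float64(-1.6), np.float64(4.8))
-3 8 1.42 (np.float64(-2.2), np.float64(4.2))
-2 7 1.34 (np.float64(-1.4), np.float64(5.0))
-1 3 2.94 (np.float64(1.5), np.float64(4.3))
0 0 None None
1 0 None None
2 0 None None
[[282.7 177.1]
 [283.3 194. ]
 [282.5 192.2]
 [282.9 211.4]]
```

View pics/b6.png

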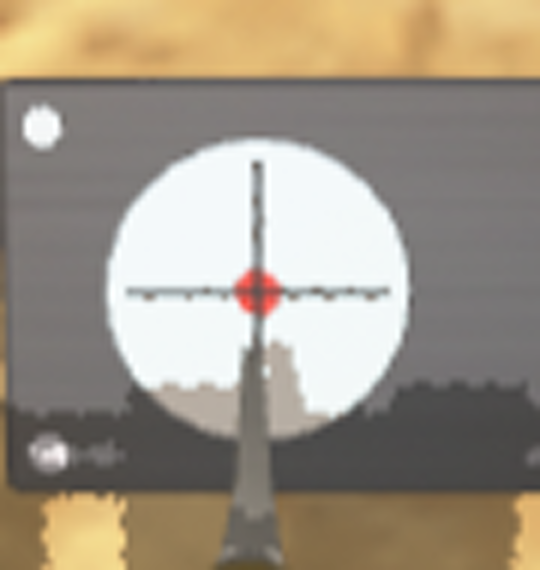

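The wrist crop shows the red dot at (258,292), which is pixel (282.6,178.3). The blade is seen edge-on and square to the lens, with its far corner at (257,346) → (282.5,187.3). Counting half the blade width, the tip is within about 1 mm of the target, so only the height is left to check.

```bash
python3 - <<'E'
from h import *
R=np.array([[.2561,.9667],[.9667,-.2561]])
dot=np.array([.4523,.2788,.008]);D={"top":(200.4,295.5),"side":(393.35,271.8)}
T={"top":(194.6,275.8),"side":(406.9,254.3)}
for h in(-.005,-.003,-.001):
  xy=np.array([.4519,.2811])+R@[h,0]
  for c in T:
    B=np.array(D[c])-proj(c,[dot])[0]
    z=np.arange(.1,.14,.001);r=np.linalg.norm(proj(c,[[*xy,k] for k in z])+B-T[c],axis=1);i=r.argmin();print(h,c,"z",z[i].round(3),"res",r[i].round(2))
# blade width and edge corner in the side view for half-widths
for w in(.006,.008): print(proj("side",[[*(np.array([.4519,.2811])+R@[-.003+s*w,0]),.122] for s in(-1,1)]).round(1).tolist(),proj("top",[[*(np.array([.4519,.2811])+R@[-.003+s*w,0]),.122] for s in(-1,1)]).round(1).tolist())
E
```

```text
-0.005 top z 0.119 res 1.54
-0.005 side z 0.134 res 1.08
-0.003 top z 0.119 res 0.8
-0.003 side z 0.134 res 0.18
-0.001 top z 0.118 res 0.1
-0.001 side z 0.134 res 0.72
[[403.4, 254.4], [407.6, 257.6]] [[198.1, 274.5], [193.6, 275.3]]
[[402.7, 253.9], [408.4, 258.2]] [[198.8, 274.4], [192.9, 275.4]]
```

Request:
{"api": "drive_tool", "payload": {
  "motion": "0 0 0 0 0.0008 0.0022 255;0 0 0 0 0 0 255;0 0 0 0 0 0 255;0 0 0 0 0 0 255;0 0 0 0 0 0 255;0 0 0 0 0 0 255"
}}

```text
clock: 11.6
position: [0.452, 0.2803, 0.3079]
tcp_rot: [0.792, 0.61, 0.0, -0.0]
wrist_force: [-1.1, -0.9, -0.2]
gripper_width: 0.283
gripper_force: 34.0
```

```bash
python3 - <<'E'
from h import *
s=arm.get_state();print(s["position"].round(4),s["tcp_rot"].round(4),s["gripper_width"],abs(s["dq"]).max())
im=arm.camera("wrist")
h=cv2.cvtColor(im,cv2.COLOR_BGR2HSV)[170:190,270:296];m=((h[...,0]<8)|(h[...,0]>172))&(h[...,1]>120);uv=np.argwhere(m).mean(0)[::-1]+[270,170];d=onz("wrist",uv,.008);print("dot",uv,d.round(4))
# columns of the grey blade over the white target
for r in range(186,208,3): print(r,im[r,274:292].min(1).tolist())
print(proj("wrist",[[d[0],d[1],.12]]))
E
```

```text
[0.452  0.2803 0.3079] [ 7.925e-01  6.099e-01  1.000e-04 -0.000e+00] 0.28277484637861955 0.0010596681621387524
dot [282.30434783 178.17391304] [0.4516 0.2773 0.008 ]
186 [244, 244, 244, 244, 244, 244, 244, 235, 105, 174, 238, 177, 222, 227, 243, 244, 244, 244]
189 [244, 243, 244, 243, 243, 238, 174, 98, 99, 132, 164, 164, 164, 164, 192, 243, 244, 244]
192 [244, 243, 244, 244, 243, 237, 136, 103, 101, 131, 208, 164, 164, 163, 164, 192, 243, 244]
195 [164, 163, 163, 163, 163, 155, 107, 103, 103, 109, 140, 164, 164, 164, 164, 176, 226, 244]
198 [163, 163, 162, 163, 163, 154, 105, 103, 103, 109, 137, 164, 163, 163, 163, 163, 176, 221]
201 [131, 141, 152, 163, 160, 135, 109, 107, 105, 107, 126, 163, 163, 163, 160, 148, 136, 122]
204 [75, 74, 74, 75, 75, 83, 110, 109, 109, 108, 101, 76, 75, 75, 75, 75, 75, 76]
207 [76, 76, 75, 76, 78, 92, 111, 110, 110, 109, 105, 76, 76, 76, 75, 76, 75, 76]
[[282.59976351 195.60768672]]
```

Request:
{"api": "drive_tool", "payload": {
  "motion": "0 0 0 0 0.0006 -0.0008 255;0 0 0 0 0 0 255;0 0 0 0 0 0 255;0 0 0 0 0 0 255;0 0 0 0 0 0 255;0 0 0 0 0 0 255"
}}

```text
clock: 12.4
position: [0.4526, 0.2801, 0.3087]
tcp_rot: [0.792, 0.61, 0.0, -0.0]
wrist_force: [0.4, -0.3, -2.0]
gripper_width: 0.284
gripper_force: 34.0
```

```bash
python3 -c "
from bench import arm
s=arm.get_state();print(s['position'],s['gripper_force']);print(arm.hand_in())"
```

```text
[0.45256498 0.28011237 0.30869355] 33.9748561327751
the job is handed in; nothing more can be done
None
```

I handed the job in with the chisel held still, blade down, its tip within about 1 mm of the target centre and the flat within about 0.5° of square to the lens. The tip height of about 120 mm comes from the arm pose; the fixed-camera readings for it were rough and disagreed (119 and 134 mm).

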